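Sort the empties into the recycling shelf's containers

TASK

Sort the five empties lying loose on the shelf: stand the green glass bottle in a free cell of the wooden crate, stand the yogurt cup upright in the grey tub beside the cup already there, lay the steel jar lid and the crushed can flat and side by side on the floor of the round steel pan, and put the loose screw cap into the clear box with the other caps. Keep the glass bottle upright and set it down rather than dropping it.

Things in the scene. Friction and masses are not known exactly. Their poses are not given: they have to be found in the camera images.
- bottle: Loose green glass bottle standing on the shelf, 135 mm tall, about 0.17 kg. Round body 52 mm in diameter up to 72 mm, then a shoulder narrowing to a straight neck 27 mm in diameter from 100 mm to the top. Origin: centre of the underside, z up along the bottle. Grip it by the neck, about 117 mm above its underside, firmly, as it hangs below the grip and can swing.
- yogurt: Loose empty white plastic yogurt cup standing open end up on the shelf, 68 mm tall, about 14 g; underside 46 mm in diameter, widening to 57 mm at 64 mm, with a rim 60 mm in diameter over the top 3 mm. Origin: centre of the underside, z up. (A like cup already stands in the tub: it is not this one.)
- lid: Loose steel twist-off jar lid lying flat on the shelf, a disc 58 mm in diameter and 10 mm high, about 16 g. Origin: centre of the underside, z up.
- crushed_can: Loose crushed aluminium drink can, a pleated puck 56 mm in diameter and 28 mm high lying flat on the shelf, about 15 g. Origin: centre of the underside, z up.
- cap: Loose white plastic screw cap lying flat on the shelf, 30 mm in diameter and 15 mm high, about 10 g. Origin: centre of the underside, z up. (Two like caps already lie in the clear box.)
- crate: Wooden bottle crate, does not move: 170 mm square, 60 mm high, walls and floor 6 mm thick, crossed dividers 6 mm thick, 50 mm high, making four cells 76 mm square. Origin: centre of its underside, under the crossing; x, y along its sides. Cell centres at x = +-41, y = +-41 mm; the cell at x = -41, y = +41 holds a 70 mm tall glass jar, the others are free. Cell floor 6 mm above the origin.
- tub: Grey plastic open tub, does not move, for plastic cups: 176 mm along its x, 160 mm along its y, 48 mm high with walls and floor 4 mm thick (a drawn rim stands out 5 mm more). Origin: centre of its underside. A yogurt cup (60 mm in diameter, 68 mm tall) already stands loose inside at about x = -45 mm, y = 0; the side at x = +42 mm is free. The floor is 4 mm above the origin.
- pan: Shallow round steel pan, does not move, for metal: 200 mm in diameter at its rim, 186 mm at its underside, 38 mm high, wall 2.5 mm and floor 4 mm thick, empty at the start. Origin: centre of its underside, z up. (Bystanders outside the working area: can crusher 300 mm tall and whole drink can 134 mm tall at the shelf's left end, spray bottle 193 mm tall at its right.)
- box: Clear, slightly milky plastic open box, does not move, for caps: 160 mm along its x, 146 mm along its y, 45 mm high with walls and floor 3 mm thick. Origin: centre of its underside. Two loose screw caps already lie in its half at negative x (near x = -46 mm, y = +33 and -30 mm); the half at positive x is free. The floor is 3 mm above the origin.
Things that resemble listed ones, but are neither listed nor needed, are in the scene too. Leave any black look-alike of the crate alone.

How it is judged:
At the end, for the whole second after the job is handed in: Bottle upright (0.12 rad) on a crate cell's floor; yogurt cup upright (0.15 rad) on the tub's floor; lid and crushed can flat (0.15 rad) on the pan's floor (undersides within 12 mm of the pan's); cap in the clear box below its rim; all released, at rest (x of bottle in the frame of crate between -0.06 and 0.06 m and y of bottle in the frame of crate between -0.06 and 0.06 m and z of bottle in the frame of crate between 0 and 0.014 m and angle between bottle's own z axis and vertical below 0.12 rad and linear speed of each of bottle, yogurt, lid, crushed_can, cap below 0.02 m/s and x of yogurt in the frame of tub between -0.08 and 0.08 m and y of yogurt in the frame of tub between -0.07 and 0.07 m and z of yogurt in the frame of tub between 0 and 0.012 m and angle between each of yogurt, lid, crushed_can's own z axis and vertical below 0.15 rad and horizontal distance between each of lid, crushed_can and pan below 0.075 m and z of lid in the frame of pan between 0 and 0.012 m and z of crushed_can in the frame of pan between 0 and 0.012 m and x of cap in the frame of box between -0.075 and 0.075 m and y of cap in the frame of box between -0.07 and 0.07 m and z of cap in the frame of box between -0.002 and 0.036 m); the robot touches nothing.
It fails at once if the glass bottle is tipped over (more than 0.6 rad from upright) (angle between bottle's own z axis and vertical above 0.6 rad).
It fails at once if the glass bottle is dropped (falls free of the fingers faster than 0.7 m/s, about 25 mm) (linear speed of bottle above 0.7 m/s and contact force between the fingers and bottle below 0.3 N).
It also fails if it takes over 136 s, if anything falls off the work surface, if the arm or the gripper's body presses on something with over 40 N, if the wrist force passes 120 N, or if a joint passes its speed limit or range.

ROBOT

A 6-joint arm with a two-finger parallel gripper is mounted at the origin on the work surface. World frame = base frame: x ahead of the robot, y to its left, z up, the work surface at z = 0. Lengths are in m, angles in rad, forces in N, time in s.
With the tool pointing down it reaches from about 0.25 to 0.85 m from the base axis. Payload 12.5 kg.
Tool frame: the origin (TCP) lies midway between the tips of the shut fingers; the grasp point (between the pads) lies 19 mm behind it (ctrl.tcp_to_grasp is the distance from the TCP to the grasp point, in m); z points along the fingers, y is the direction in which the jaws open and shut (so a half turn about z gives the same grasp; the last joint's range is limited). The gripper opens to 93 mm and grips with 3 to 60 N. Pads are 15 mm wide; open, the fingers measure 128 mm over their backs; the gripper's body (75 mm by 188 mm) begins 65 mm behind the grasp point.
Start: joints at [1.058, 0.351, 1.652, -0, 1.139, -0.085], TCP at [0.228, 0.5, 0.219] pointing down, gripper open.
Joint ranges: [-2.75, 2.75], [-0.79, 2.1], [0.01, 2.65], [-1.57, 4.71], [0.07, 3.14], [-2.87, 2.87]. Speed limits (rad/s): [2.22, 2.22, 2.79, 3.14, 3.14, 3.14].

INTERFACE

Orientations are given as a 3x3 rotation matrix whose columns are the frame's x, y, z axes.
In Python, from cell import ctrl, cams, job gives the robot as it stands. The module is installed in compiled form; this text tells all that it offers.
- The arm moves only by the shell command python3 -m jog 'ROWS'. ROWS is JSON, a list that holds one entry, the list of rows, each a list of 7 numbers: the shift along the tool's x, y, z scaled (see below), then the turn, a rotation vector about the tool's x, y, z scaled (see below), then the opening, from 0 (shut) to 1 (fully open). A call has exactly 8 rows; each row is the pose to reach, as a shift and turn from the pose commanded when the call began, along the tool's axes at that moment; what a row does not reach only later rows make up. The controller multiplies each number of a shift by 0.25 m and each number of a turn by 60 degrees. A row lasts 1/8 s, in which the tool goes at most 62.5 mm and 10.7 degrees, less where a joint would pass 70% of its speed; a pose out of reach is approached as far as the arm can. A call with a number of a shift or a turn outside -1 to 1 is refused whole. A call with a gripper value outside its range is refused whole. The fingers move at their own pace and stop on an object; the grip force is fixed at half the most. Time passes only in rows, so rows that repeat a pose let the fingers close, or fill a call up. It gives the time, the measured TCP pose, the force and the opening at its end, in the units of the state.
- ctrl.get_state(): the state, without advancing time (a new reading comes with each control period).
- cams.read_camera(name): name is "scene" or "side" or "wrist"; returns a dict with "image" (420x560x3 uint8, blue, green, red), "range_z" (420x560 float32, m along the optical axis (not along the pixel's ray), 0 where there is no reading), "K" (3x3 intrinsics, pixels), "R" (3x3) and "t" (3): a world point X has camera coordinates R X + t. Camera axes: x right, y down, z forward; pixel columns grow to the right and rows downward; lengths in m; the calibration is good to about 2 mm. The wrist camera is an equidistant fisheye: a pixel r from the principal point sees the ray r / f radians off the axis. A picture is of the moment at which its call begins.
- job.job_done(): hands the job in, once; it reports no verdict.
The state is a dict: "clock": time; "q": joint angles; "qd": joint speeds; "effort": joint torques, N m; "position": TCP position; "ee_rot": TCP orientation; "wrist_force": force on the tool from outside, world axes, zero at the start; "ft_torque": the same for the moment, N m; "opening": opening from 0.0 (shut) to 1.0 (fully open).
Only numpy, scipy, OpenCV 4.12 (cv2) and the standard library are available. Lean on these libraries where they do the work, as an engineer would, in place of code of your own. Each camera call takes 0.05 s, during which the arm holds its last target. There are 200 camera calls.

## Working session

There is one attempt and no reset: what is moved stays moved. The work goes in short steps, Python scripts to look and compute and a shell command to move; the robot and the scene stay as the last step left them, time stands still between calls to the robot, and variables do not carry over. Pictures are saved under pics/ and viewed, about 12 in all and at most 16, crops included, and the job is handed in when it is done.

```bash
mkdir -p pics; cat > h.py <<'E'
import numpy as np, cv2
from cell import ctrl, cams, job
def snap(n):
    c=cams.read_camera(n); return c
def ray_plane(c,u,v,z):
    K,R,t=c['K'],c['R'],np.array(c['t']).ravel()
    d=R.T@np.array([(u-K[0,2])/K[0,0],(v-K[1,2])/K[1,1],1.]); o=-R.T@t
    return o+d*(z-o[2])/d[2]
def cloud(c):
    K,R,t=c['K'],c['R'],np.array(c['t']).ravel(); Z=c['range_z']
    v,u=np.indices(Z.shape)
    P=np.stack([(u-K[0,2])/K[0,0]*Z,(v-K[1,2])/K[1,1]*Z,Z],-1)
    W=(P-t)@R; W[Z==0]=np.nan; return W
def st():
    s=ctrl.get_state(); return s
E
python3 - <<'E'
from h import *
s=st(); print(s['clock'],s['position'],np.round(s['ee_rot'],3).tolist(),s['opening'],ctrl.tcp_to_grasp)
for n in('scene','side','wrist'):
    c=snap(n); cv2.imwrite(f'pics/{n}0.png',c['image']); print(n,c['K'].tolist(),np.round(c['R'],3).tolist(),np.round(c['t'],3))
    np.savez(f'{n}0.npz',**c)
E
```

```text
0.0 [0.22799703 0.5001385  0.21809804] [[-0.91, 0.415, -0.001], [0.415, 0.91, -0.001], [0.0, -0.001, -1.0]] 0.9988847740440334 0.0188
scene [[395.24699426409313, 0.0, 275.1722195997225], [0.0, 395.24699426409313, 211.12528751887953], [0.0, 0.0, 1.0]] [[-0.807, 0.59, 0.001], [0.43, 0.589, -0.685], [-0.404, -0.553, -0.729]] [ 0.452 -0.216  1.42 ]
side [[448.43162245867666, 0.0, 275.14129396629], [0.0, 448.43162245867666, 214.43697569723494], [0.0, 0.0, 1.0]] [[0.989, -0.147, 0.017], [-0.103, -0.764, -0.637], [0.107, 0.628, -0.771]] [-0.555  0.081  1.087]
wrist [[325.19226210127806, 0.0, 273.01701968213], [0.0, 325.19226210127806, 219.10071287608443], [0.0, 0.0, 1.0]] [[0.415, 0.91, -0.001], [0.874, -0.398, 0.281], [0.255, -0.118, -0.96]] [-0.551 -0.032  0.392]
```

View pics/scene0.png

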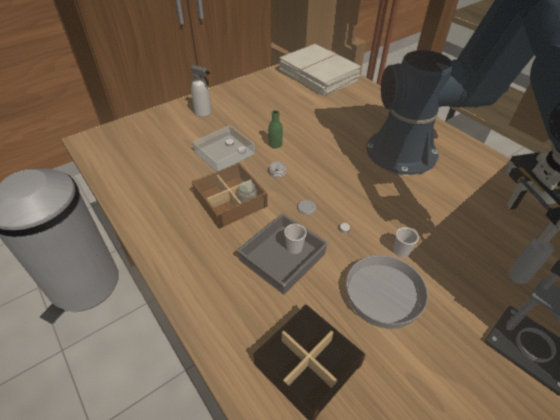

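View pics/side0.png

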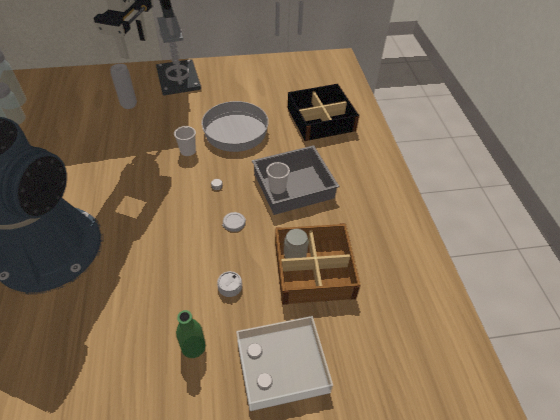

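Views: bottle at side (190,335) / scene (275,130); crushed can (230,284)/(278,170); lid (234,221)/(307,207); cap (217,184)/(345,227); loose yogurt (186,141)/(405,242). Look-alikes: the cup in the tub, side (278,178), the two caps in the box, (254,351) and (264,381), and the black crate (322,110). I leave all of these alone. The target crate is the brown one at (316,263), and its jar is in the upper-left cell.

```bash
cat > m.py <<'E'
from h import *
cs={n:dict(np.load(n+'0.npz')) for n in('scene','side')}
W={n:cloud(c) for n,c in cs.items()}
for n in W:
    for k,(u,v) in dict(table=((300,100) if n=='scene' else (150,250))).items(): print(n,W[n][v-3:v+4,u-3:u+4].reshape(-1,3).mean(0).round(4))
obj=dict(bottle=((275,130),(190,335),.135,.027),can=((278,170),(230,284),.028,.056),lid=((307,207),(234,221),.010,.058),cap=((345,227),(217,184),.015,.03),yog=((405,242),(186,141),.068,.06),
 tub=((283,250),(295,180),.048,0),crate=((230,193),(316,263),.06,0),pan=((385,290),(235,128),.038,.2),box=((223,148),(284,361),.045,0))
for k,(a,b,h,d) in obj.items():
    for n,(u,v) in(('scene',a),('side',b)):
        c0=ray_plane(cs[n],u,v,h/2)[:2]; P=W[n].reshape(-1,3)
        r=.075 if k in('yog',) else .05
        if k in('tub','crate','pan','box'): r=.14
        m=(np.hypot(*(P[:,:2]-c0).T)<r)&(np.abs(P[:,2]-h)<(.006 if h>.02 else .004))
        q=P[m][:,:2].astype(np.float32)
        if len(q)<5: print(k,n,'few',len(q),c0); continue
        if d: (c,rr)=cv2.minEnclosingCircle(q); print(k,n,len(q),'circ',np.round(c,4),round(2*rr,4),'med',np.median(q,0).round(4),'zmed',np.median(P[m][:,2]).round(4))
        else: print(k,n,len(q),'rect',[np.round(x,4) for x in cv2.minAreaRect(q)])
E
python3 m.py
```

```text
scene [ 7.870e-02 -4.817e-01 -4.000e-04]
side [nan nan nan]
bottle scene 39 circ [ 0.3408 -0.2967] 0.0302 med [ 0.3443 -0.2947] zmed 0.1343
bottle side 184 circ [ 0.3442 -0.301 ] 0.029 med [ 0.345  -0.3024] zmed 0.136
can scene 138 circ [ 0.4281 -0.1662] 0.0551 med [ 0.4286 -0.166 ] zmed 0.0258
can side 407 circ [ 0.431  -0.1713] 0.0546 med [ 0.4312 -0.1722] zmed 0.0268
lid scene 185 circ [0.4536 0.0209] 0.0578 med [0.4552 0.021 ] zmed 0.0088
lid side 314 circ [0.4515 0.0191] 0.0691 med [0.4572 0.015 ] zmed 0.0102
cap scene 65 circ [0.4193 0.1533] 0.0311 med [0.4198 0.1553] zmed 0.0146
cap side 78 circ [0.4222 0.1488] 0.0314 med [0.4223 0.1477] zmed 0.0158
yog scene 106 circ [0.3442 0.3051] 0.0631 med [0.3439 0.3042] zmed 0.0667
yog side 111 circ [0.3483 0.3027] 0.0647 med [0.348  0.3104] zmed 0.0674
tub scene 819 rect [array([0.626 , 0.1272]), array([0.1878, 0.17  ]), np.float64(12.2923)]
tub side 891 rect [array([0.6311, 0.125 ]), array([0.1859, 0.1728]), np.float64(11.62)]
crate scene 553 rect [array([ 0.6274, -0.1463]), array([0.1772, 0.1711]), np.float64(86.6441)]
crate side 1053 rect [array([ 0.6311, -0.1488]), array([0.1786, 0.1709]), np.float64(86.8331)]
pan scene 459 circ [0.4701 0.3666] 0.2438 med [0.4542 0.3651] zmed 0.0366
pan side 367 circ [0.4725 0.3653] 0.245 med [0.4907 0.3954] zmed 0.0368
box scene 236 rect [array([ 0.518 , -0.3642]), array([0.1634, 0.1544]), np.float64(3.4278)]
box side 735 rect [array([ 0.5188, -0.3349]), array([0.1604, 0.2115]), np.float64(4.0561)]
```

View pics/wrist0.png

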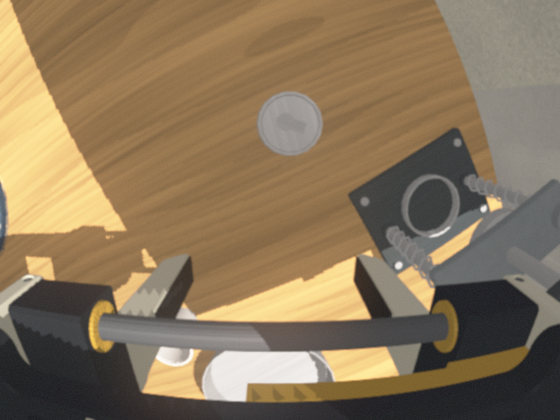

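```bash
cat > p.py <<'E'
from m import *
from scipy.optimize import least_squares
y=np.array([.346,.304])
for n in W:
    P=W[n].reshape(-1,3); c0=ray_plane(cs[n],*obj['pan'][0 if n=='scene' else 1],.02)[:2]
    q=P[(abs(P[:,2]-.035)<.006)&(np.hypot(*(P[:,:2]-c0).T)<.125)&(np.hypot(*(P[:,:2]-y).T)>.042)][:,:2]
    r=least_squares(lambda p:np.hypot(*(q-p[:2]).T)-p[2],[*c0,.1],loss='soft_l1',f_scale=.003); print('pan',n,len(q),r.x.round(4))
E
python3 p.py | grep pan
python3 -m jog '[[[-0.4,-0.25,0,0,0,-0.17,1],[-0.755,-0.518,0,0,0,-0.34,1],[-0.755,-0.518,0,0,0,-0.408,1],[-0.755,-0.518,0,0,0,-0.408,1],[-0.755,-0.518,0,0,0,-0.408,1],[-0.755,-0.518,0,0,0,-0.408,1],[-0.755,-0.518,0,0,0,-0.408,1],[-0.755,-0.518,0,0,0,-0.408,1]]]'
python3 -c "
from h import *
print(np.round(st()['ee_rot'],3).tolist()); c=snap('wrist'); cv2.imwrite('pics/w1.png',c['image'])"
```

```text
pan scene 459 circ [0.4701 0.3666] 0.2438 med [0.4542 0.3651] zmed 0.0366
pan side 367 circ [0.4725 0.3653] 0.245 med [0.4907 0.3954] zmed 0.0368
pan scene 535 [0.4903 0.376  0.0975]
pan side 431 [0.494  0.3722 0.0975]
clock: 1.15
position: [0.3457, 0.305, 0.2186]
ee_rot: [[-1.0, -0.001, -0.0], [-0.001, 1.0, -0.0], [0.0, -0.0, -1.0]]
wrist_force: [-0.7, -0.4, -0.2]
opening: 1.001
[[-1.0, -0.001, -0.0], [-0.001, 1.0, -0.0], [0.0, -0.0, -1.0]]
```

View pics/w1.png

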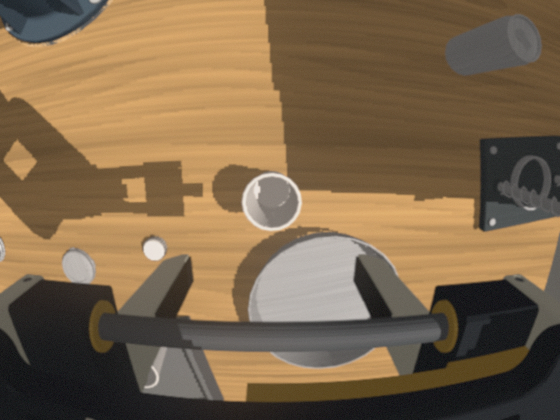

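The loose cup is at (272,201), centred between the fingers. The pan is behind it at about (325,300).

```bash

python3 -m jog '[[[0,0,0.25,0,0,0,1],[0,0,0.5,0,0,0,1],[0,0,0.66,0,0,0,1],[0,0,0.734,0,0,0,1],[0,0,0.734,0,0,0,1],[0,0,0.734,0,0,0,0],[0,0,0.734,0,0,0,0],[0,0,0.734,0,0,0,0]]]'
python3 -m jog '[[[0,0,0,0,0,0,0],[0,0,0,0,0,0,0],[0,0,0,0,0,0,0],[0,0,-0.1,0,0,0,0],[0,0,-0.3,0,0,0,0],[0,0,-0.5,0,0,0,0],[0,0,-0.6,0,0,0,0],[0,0,-0.6,0,0,0,0]]]'
```

```text
clock: 2.2
position: [0.3465, 0.3045, 0.0358]
ee_rot: [[-1.0, 0.0, 0.001], [0.0, 1.0, 0.001], [-0.001, 0.001, -1.0]]
wrist_force: [-0.5, 0.4, -0.2]
opening: 0.727
clock: 3.2
position: [0.3468, 0.3048, 0.1866]
ee_rot: [[-1.0, 0.001, 0.003], [0.001, 1.0, 0.002], [-0.003, 0.002, -1.0]]
wrist_force: [-0.3, 1.7, -1.8]
opening: 0.623
```

```bash

python3 -m jog '[[[-0.1,-0.05,0,0,0,0,0],[-0.25,-0.13,0,0,0,0,0],[-0.42,-0.22,0,0,0,0,0],[-0.55,-0.29,0,0,0,0,0],[-0.65,-0.34,0,0,0,0,0],[-0.75,-0.4,0,0,0,0,0],[-0.85,-0.45,0,0,0,0,0],[-0.95,-0.5,0,0,0,0,0]]]'
python3 -m jog '[[[-0.15,-0.08,0,0,0,-0.1,0],[-0.27,-0.14,0,0,0,-0.2,0],[-0.342,-0.18,0,0,0,-0.2,0],[-0.342,-0.18,0,0,0,-0.2,0],[-0.342,-0.18,0.1,0,0,-0.2,0],[-0.342,-0.18,0.2,0,0,-0.2,0],[-0.342,-0.18,0.3,0,0,-0.2,0],[-0.342,-0.18,0.3,0,0,-0.2,0]]]'
python3 -c "
from h import *
c=snap('side'); cv2.imwrite('pics/s1.png',cv2.resize(c['image'][90:250,150:400],None,fx=2.5,fy=2.5))"
```

```text
clock: 4.2
position: [0.5838, 0.1785, 0.1831]
ee_rot: [[-1.0, 0.001, -0.002], [0.001, 1.0, -0.001], [0.002, -0.001, -1.0]]
wrist_force: [0.5, -0.1, -0.2]
opening: 0.625
clock: 5.2
position: [0.667, 0.1346, 0.1077]
ee_rot: [[-0.978, -0.208, -0.005], [-0.208, 0.978, -0.001], [0.005, 0.0, -1.0]]
wrist_force: [-0.1, 1.2, -0.9]
opening: 0.62
```

View pics/s1.png

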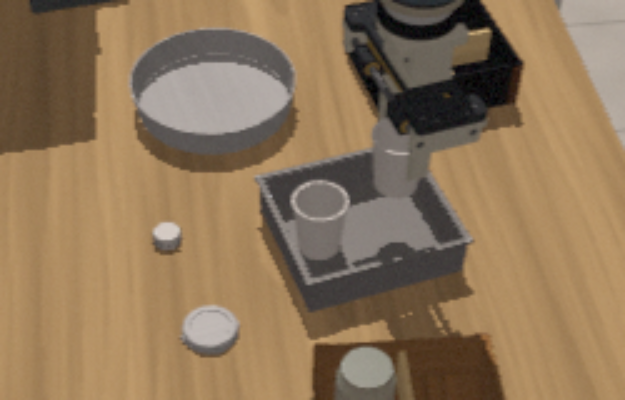

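Crop: the cup hangs upright in the jaws over the free half of the tub (400,165), and the resident cup at (320,220) is clear.

```bash

python3 -m jog '[[[0,0,0.1,0,0,0,0],[0,0,0.18,0,0,0,0],[0,0,0.24,0,0,0,0],[0,0,0.268,0,0,0,0],[0,0,0.268,0,0,0,0],[0,0,0.268,0,0,0,0],[0,0,0.268,0,0,0,0.8],[0,0,0.268,0,0,0,0.8]]]'
python3 -m jog '[[[0,0,0,0,0,0,0.8],[0,0,-0.05,0,0,0,0.8],[0,0,-0.2,0,0,0,0.8],[0,0,-0.4,0,0,0,0.8],[0,0,-0.6,0,0,0,0.8],[0,0,-0.6,0,0,0.1,1],[0,0,-0.6,0,0,0.2,1],[0,0,-0.6,0,0,0.2,1]]]'
```

```text
clock: 6.25
position: [0.6692, 0.1341, 0.0435]
ee_rot: [[-0.978, -0.207, 0.001], [-0.207, 0.978, 0.0], [-0.001, -0.0, -1.0]]
wrist_force: [-0.7, -0.3, -0.2]
opening: 0.78
clock: 7.25
position: [0.6691, 0.1341, 0.194]
ee_rot: [[-1.0, -0.0, 0.001], [-0.0, 1.0, 0.0], [-0.001, 0.0, -1.0]]
wrist_force: [0.1, -0.1, -0.3]
opening: 0.995
```

```bash

python3 -m jog '[[[0.2,-0.1,0,0,0,0,1],[0.4,-0.22,0,0,0,0,1],[0.6,-0.33,0,0,0,0,1],[0.75,-0.41,0,0,0,0,1],[0.856,-0.46,0,0,0,0,1],[0.856,-0.46,0.1,0,0,0,1],[0.856,-0.46,0.25,0,0,0,1],[0.856,-0.46,0.25,0,0,0,1]]]'
python3 - <<'E'
from h import *
a=snap('side')['image'][90:250,150:400]; b=snap('wrist')['image']
a=cv2.resize(a,(500,320)); b=cv2.resize(b,(300,225)); o=np.zeros((320,800,3),np.uint8); o[:,:500]=a;o[:225,500:]=b
cv2.imwrite('pics/s2.png',o)
E
```

```text
clock: 8.25
position: [0.4538, 0.0192, 0.1295]
ee_rot: [[-1.0, -0.001, -0.004], [-0.001, 1.0, 0.0], [0.004, 0.0, -1.0]]
wrist_force: [-0.2, 0.6, 1.2]
opening: 0.994
```

View pics/s2.png

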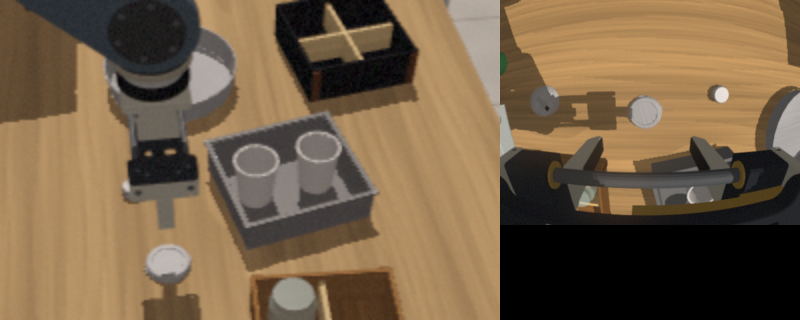

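The yogurt cup stands upright in the tub. The lid is centred between the fingers in the wrist view (645,112). Next I pick the lid.

```bash

python3 -m jog '[[[0,0,0.2,0,0,0,1],[0,0,0.38,0,0,0,1],[0,0,0.46,0,0,0,1],[0,0,0.5,0,0,0,1],[0,0,0.5,0,0,0,1],[0,0,0.5,0,0,0,1],[0,0,0.5,0,0,0,0],[0,0,0.5,0,0,0,0]]]'
python3 -m jog '[[[0,0,0,0,0,0,0],[0,0,0,0,0,0,0],[0,0,0,0,0,0,0],[0,0,0,0,0,0,0],[0,0,-0.05,0,0,0,0],[0,0,-0.25,0,0,0,0],[0,0,-0.45,0,0,0,0],[0,0,-0.45,0,0,0,0]]]'
```

```text
clock: 9.35
position: [0.4553, 0.0192, 0.0061]
ee_rot: [[-1.0, 0.0, 0.001], [0.0, 1.0, -0.0], [-0.001, -0.0, -1.0]]
wrist_force: [-0.4, -1.1, -0.4]
opening: 0.837
clock: 10.35
position: [0.4569, 0.0192, 0.1217]
ee_rot: [[-1.0, 0.0, 0.007], [0.0, 1.0, -0.0], [-0.007, -0.0, -1.0]]
wrist_force: [0.1, 0.2, -0.7]
opening: 0.608
```

```bash

python3 -m jog '[[[-0.05,0.12,0,0,0,0,0],[-0.1,0.3,0,0,0,0,0],[-0.15,0.5,0,0,0,0,0],[-0.2,0.7,0,0,0,0,0],[-0.25,0.85,0,0,0,0,0],[-0.29,0.95,0,0,0,0,0],[-0.29,0.98,0,0,0,0,0],[-0.29,0.98,0,0,0,0,0]]]'
python3 -m jog '[[[0,0.12,0,0,0,0,0],[0,0.27,0,0,0,0,0],[0,0.38,0,0,0,0,0],[0,0.44,0,0,0,0,0],[0,0.44,0.1,0,0,0,0],[0,0.44,0.2,0,0,0,0],[0,0.44,0.25,0,0,0,0],[0,0.44,0.25,0,0,0,0]]]'
python3 - <<'E'
from h import *
a=snap('scene')['image'][220:350,310:470]; b=snap('wrist')['image']
a=cv2.resize(a,(480,390)); b=cv2.resize(b,(320,240)); o=np.zeros((390,800,3),np.uint8); o[:,:480]=a;o[:240,480:]=b
cv2.imwrite('pics/s3.png',o)
E
```

```text
clock: 11.35
position: [0.527, 0.2638, 0.1175]
ee_rot: [[-1.0, 0.0, -0.001], [0.0, 1.0, -0.001], [0.001, -0.001, -1.0]]
wrist_force: [1.2, 0.2, -1.0]
opening: 0.614
clock: 12.35
position: [0.5275, 0.3734, 0.0551]
ee_rot: [[-1.0, 0.001, -0.001], [0.001, 1.0, -0.001], [0.001, -0.001, -1.0]]
wrist_force: [0.0, 0.6, -0.1]
opening: 0.61
```

View pics/s3.png

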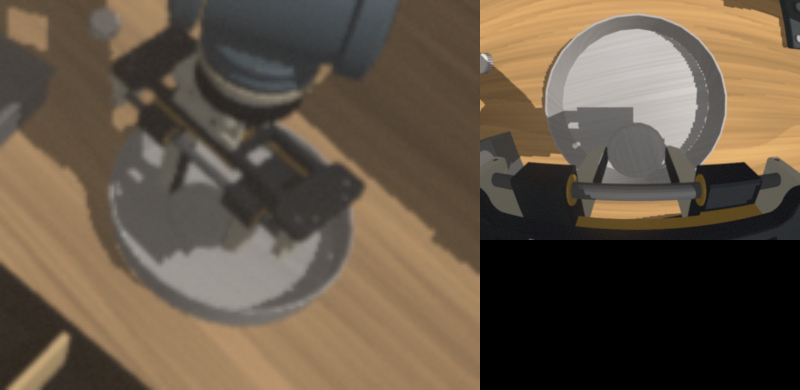

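The lid is held flat over the far part of the pan and is laterally centred in it: wrist lid (636,150), pan (635,97).

```bash

python3 -m jog '[[[0,0,0.06,0,0,0,0],[0,0,0.12,0,0,0,0],[0,0,0.16,0,0,0,0],[0,0,0.173,0,0,0,0],[0,0,0.173,0,0,0,0],[0,0,0.173,0,0,0,0],[0,0,0.173,0,0,0,0.75],[0,0,0.173,0,0,0,0.75]]]'
python3 -m jog '[[[0,0,0,0,0,0,0.75],[0,0,-0.05,0,0,0,0.75],[0,0,-0.2,0,0,0,0.75],[0,0,-0.4,0,0,0,0.75],[0.15,-0.2,-0.6,0,0,0,1],[0.25,-0.4,-0.7,0,0,0,1],[0.35,-0.65,-0.7,0,0,0,1],[0.39,-0.9,-0.7,0,0,0,1]]]'
```

```text
clock: 13.45
position: [0.5278, 0.3743, 0.0127]
ee_rot: [[-1.0, 0.001, 0.0], [0.001, 1.0, 0.0], [-0.0, 0.0, -1.0]]
wrist_force: [0.0, 0.2, -0.2]
opening: 0.738
clock: 14.45
position: [0.4333, 0.1668, 0.1885]
ee_rot: [[-1.0, -0.001, 0.002], [-0.001, 1.0, 0.001], [-0.002, 0.001, -1.0]]
wrist_force: [1.1, -0.6, 0.4]
opening: 0.998
```

```bash

python3 -m jog '[[[0,-0.25,0,0,0,0,1],[0,-0.5,0,0,0,0,1],[0,-0.75,0,0,0,0,1],[0,-0.95,0,0,0,0,1],[0,-0.95,0,0,0,0,1],[0,-0.95,0,0,0,0,1],[0,-0.95,0,0,0,0,1],[0,-0.95,0,0,0,0,1]]]'
python3 -m jog '[[[0,-0.16,0,0,0,0,1],[0,-0.322,0,0,0,0,1],[0,-0.322,0.1,0,0,0,1],[0,-0.322,0.25,0,0,0,1],[0,-0.322,0.32,0,0,0,1],[0,-0.322,0.32,0,0,0,1],[0,-0.322,0.32,0,0,0,1],[0,-0.322,0.32,0,0,0,1]]]'
python3 - <<'E'
from h import *
a=snap('side')['image'][90:310,140:400]; b=snap('wrist')['image']
a=cv2.resize(a,(460,389)); b=cv2.resize(b,(340,255)); o=np.zeros((390,800,3),np.uint8); o[:389,:460]=a;o[:255,460:]=b
cv2.imwrite('pics/s4.png',o)
E
```

```text
clock: 15.45
position: [0.4341, -0.0685, 0.1871]
ee_rot: [[-1.0, -0.001, 0.0], [-0.001, 1.0, 0.0], [-0.0, 0.0, -1.0]]
wrist_force: [-0.1, 0.0, -0.5]
opening: 1.003
clock: 16.45
position: [0.4345, -0.15, 0.1078]
ee_rot: [[-1.0, 0.0, 0.001], [0.0, 1.0, -0.001], [-0.001, -0.001, -1.0]]
wrist_force: [0.4, -0.8, -0.2]
opening: 1.001
```

View pics/s4.png

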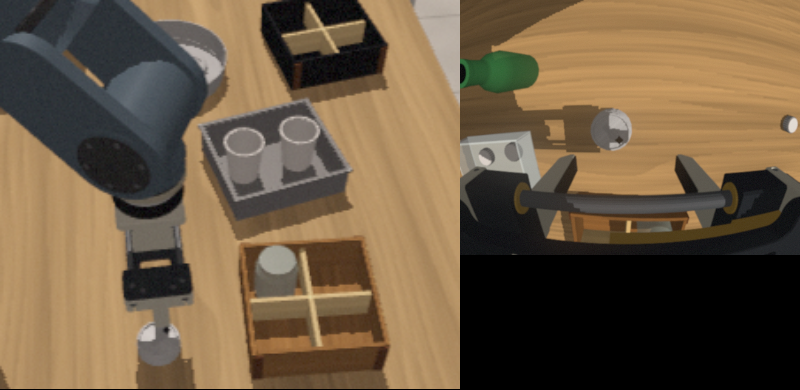

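The can (611,130 in the wrist view) is about 19 mm off centre towards -y, which agrees with my measurement.

```bash

python3 -m jog '[[[0.018,-0.076,0,0,0,0,1],[0.018,-0.076,0.1,0,0,0,1],[0.018,-0.076,0.25,0,0,0,1],[0.018,-0.076,0.36,0,0,0,1],[0.018,-0.076,0.405,0,0,0,1],[0.018,-0.076,0.405,0,0,0,1],[0.018,-0.076,0.405,0,0,0,0],[0.018,-0.076,0.405,0,0,0,0]]]'
python3 -m jog '[[[0,0,0,0,0,0,0],[0,0,0,0,0,0,0],[0,0,0,0,0,0,0],[0,0,0,0,0,0,0],[0,0,-0.05,0,0,0,0],[0,0,-0.25,0,0,0,0],[0,0,-0.45,0,0,0,0],[0,0,-0.45,0,0,0,0]]]'
python3 -m jog '[[[0,0.1,0,0,0,0,0],[0,0.25,0,0,0,0,0],[0,0.45,0,0,0,0,0],[0,0.65,0,0,0,0,0],[0,0.8,0,0,0,0,0],[0,0.95,0,0,0,0,0],[0,1,0,0,0,0,0],[0,1,0,0,0,0,0]]]'
```

```text
clock: 17.55
position: [0.43, -0.1691, 0.0066]
ee_rot: [[-1.0, 0.0, 0.001], [0.0, 1.0, -0.001], [-0.001, -0.001, -1.0]]
wrist_force: [-0.4, 0.1, -0.3]
opening: 0.831
clock: 18.55
position: [0.4311, -0.1697, 0.1218]
ee_rot: [[-1.0, 0.0, 0.006], [0.0, 1.0, -0.003], [-0.006, -0.003, -1.0]]
wrist_force: [-0.3, 1.0, -1.3]
opening: 0.595
clock: 19.55
position: [0.4293, 0.0811, 0.1178]
ee_rot: [[-1.0, -0.001, -0.001], [-0.001, 1.0, -0.0], [0.001, -0.0, -1.0]]
wrist_force: [-0.5, -1.3, -0.8]
opening: 0.596
```

```bash

python3 -m jog '[[[0,0.1,0,0,0,0,0],[-0.05,0.25,0,0,0,0,0],[-0.1,0.42,0,0,0,0,0],[-0.1,0.6,0,0,0,0,0],[-0.1,0.75,0,0,0,0,0],[-0.1,0.8,0,0,0,0,0],[-0.1,0.8,0,0,0,0,0],[-0.1,0.8,0,0,0,0,0]]]'
python3 -m jog '[[[0,0.15,0,0,0,0,0],[0,0.3,0,0,0,0,0],[0,0.372,0,0,0,0,0],[0,0.372,0,0,0,0,0],[0,0.372,0.1,0,0,0,0],[0,0.372,0.2,0,0,0,0],[0,0.372,0.25,0,0,0,0],[0,0.372,0.25,0,0,0,0]]]'
python3 - <<'E'
from h import *
b=snap('wrist')['image']; cv2.imwrite('pics/s5.png',b)
E
```

```text
clock: 20.55
position: [0.4549, 0.2796, 0.1181]
ee_rot: [[-1.0, 0.002, -0.0], [0.002, 1.0, -0.0], [0.0, -0.0, -1.0]]
wrist_force: [-0.4, 0.2, 0.8]
opening: 0.598
clock: 21.55
position: [0.4547, 0.3731, 0.0554]
ee_rot: [[-1.0, 0.001, -0.001], [0.001, 1.0, -0.001], [0.001, -0.001, -1.0]]
wrist_force: [0.2, 0.5, -0.2]
opening: 0.599
```

View pics/s5.png

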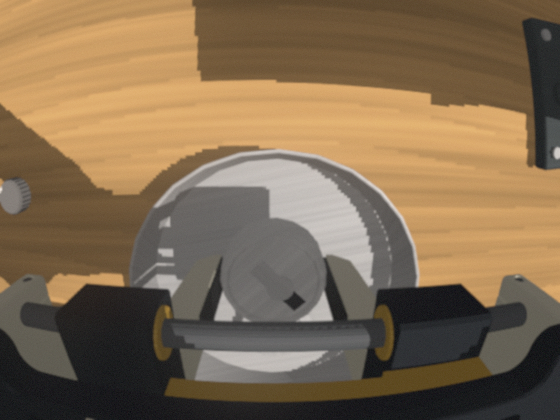

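The can is held flat, centred over the near half of the pan at (273,270).

```bash

python3 -m jog '[[[0,0,0.06,0,0,0,0],[0,0,0.12,0,0,0,0],[0,0,0.16,0,0,0,0],[0,0,0.175,0,0,0,0],[0,0,0.175,0,0,0,0],[0,0,0.175,0,0,0,0],[0,0,0.175,0,0,0,0.75],[0,0,0.175,0,0,0,0.75]]]'
python3 -m jog '[[[0,0,0,0,0,0,0.75],[0,0,-0.05,0,0,0,0.75],[0,0,-0.2,0,0,0,0.75],[0,0,-0.4,0,0,0,0.75],[0.05,-0.2,-0.55,0,0,0,0.7],[0.1,-0.4,-0.55,0,0,0,0.7],[0.136,-0.6,-0.55,0,0,0,0.7],[0.136,-0.75,-0.55,0,0,0,0.7]]]'
python3 - <<'E'
from h import *
a=snap('scene')['image'][215:345,315:475]; b=snap('wrist')['image']
a=cv2.resize(a,(400,325)); b=cv2.resize(b,(400,300)); o=np.zeros((325,800,3),np.uint8); o[:,:400]=a;o[:300,400:]=b
cv2.imwrite('pics/s6.png',o)
E
```

```text
clock: 22.6
position: [0.4549, 0.3742, 0.0122]
ee_rot: [[-1.0, 0.0, 0.0], [0.0, 1.0, 0.0], [-0.0, 0.0, -1.0]]
wrist_force: [0.6, 0.2, 0.4]
opening: 0.738
clock: 23.6
position: [0.4201, 0.185, 0.1505]
ee_rot: [[-1.0, 0.001, 0.001], [0.001, 1.0, 0.0], [-0.001, 0.0, -1.0]]
wrist_force: [1.1, -0.2, -0.2]
opening: 0.702
```

View pics/s6.png

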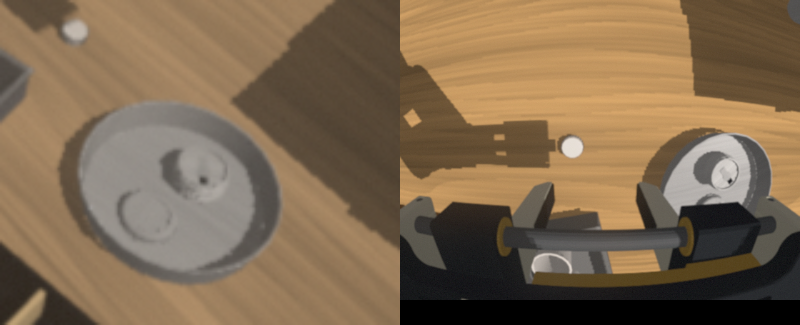

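Lid (147,213) and can (202,172) lie flat, side by side in the pan. Next is the cap.

```bash

python3 -m jog '[[[0,-0.138,0,0,0,0,0.7],[0,-0.138,0.15,0,0,0,0.7],[0,-0.138,0.35,0,0,0,0.7],[0,-0.138,0.5,0,0,0,0.7],[0,-0.138,0.58,0,0,0,0.7],[0,-0.138,0.58,0,0,0,0.7],[0,-0.138,0.58,0,0,0,0],[0,-0.138,0.58,0,0,0,0]]]'
python3 -m jog '[[[0,0,0,0,0,0,0],[0,0,0,0,0,0,0],[0,0,0,0,0,0,0],[0,0,0,0,0,0,0],[0,0,-0.05,0,0,0,0],[0,0,-0.25,0,0,0,0],[0,0,-0.45,0,0,0,0],[0,0,-0.64,0,0,0,0]]]'
python3 -m jog '[[[0,-0.1,0,0,0,0,0],[0,-0.25,0,0,0,0,0],[0,-0.45,0,0,0,0,0],[0,-0.65,0,0,0,0,0],[0,-0.8,0,0,0,0,0],[0,-0.95,0,0,0,0,0],[0,-1,0,0,0,0,0],[0,-1,0,0,0,0,0]]]'
```

```text
clock: 24.7
position: [0.4214, 0.1524, 0.0055]
ee_rot: [[-1.0, 0.0, 0.002], [0.0, 1.0, 0.0], [-0.002, 0.0, -1.0]]
wrist_force: [-0.1, -0.2, 0.4]
opening: 0.531
clock: 25.7
position: [0.4204, 0.152, 0.1669]
ee_rot: [[-1.0, 0.001, 0.001], [0.001, 1.0, 0.0], [-0.001, 0.0, -1.0]]
wrist_force: [-0.4, 0.2, -0.0]
opening: 0.307
clock: 26.7
position: [0.4204, -0.0979, 0.1647]
ee_rot: [[-1.0, 0.002, 0.0], [0.002, 1.0, 0.0], [-0.0, 0.0, -1.0]]
wrist_force: [0.3, 0.4, 0.3]
opening: 0.311
```

```bash

python3 -m jog '[[[-0.1,-0.1,0,0,0,0,0],[-0.2,-0.25,0,0,0,0,0],[-0.35,-0.4,0,0,0,0,0],[-0.45,-0.55,0,0,0,0,0],[-0.52,-0.7,0,0,0,0,0],[-0.555,-0.85,0,0,0,0,0],[-0.555,-1,0,0,0,0,0],[-0.555,-1,0,0,0,0,0]]]'
python3 -m jog '[[[0,-0.06,0.05,0,0,0,0],[0,-0.06,0.15,0,0,0,0],[0,-0.06,0.25,0,0,0,0],[0,-0.06,0.32,0,0,0,0],[0,-0.06,0.32,0,0,0,0],[0,-0.06,0.32,0,0,0,0],[0,-0.06,0.32,0,0,0,0],[0,-0.06,0.32,0,0,0,0]]]'
python3 - <<'E'
from h import *
a=snap('side')['image'][240:420,160:360]; b=snap('wrist')['image']
a=cv2.resize(a,(400,360)); b=cv2.resize(b,(400,300)); o=np.zeros((360,800,3),np.uint8); o[:,:400]=a;o[:300,400:]=b
cv2.imwrite('pics/s7.png',o)
E
```

```text
clock: 27.7
position: [0.5594, -0.3483, 0.1641]
ee_rot: [[-1.0, 0.002, -0.0], [0.002, 1.0, 0.0], [0.0, 0.0, -1.0]]
wrist_force: [-0.5, -0.2, -0.7]
opening: 0.308
clock: 28.7
position: [0.5594, -0.3631, 0.0851]
ee_rot: [[-1.0, 0.001, 0.001], [0.001, 1.0, -0.001], [-0.001, -0.001, -1.0]]
wrist_force: [-0.2, -0.3, -0.3]
opening: 0.307
```

View pics/s7.png

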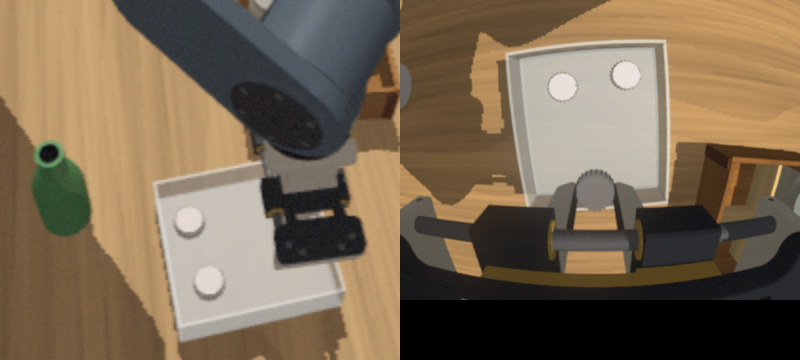

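Cap over the free half of the box (595,190 in the wrist view), the other two caps are far from it.

```bash

python3 -m jog '[[[0,0,0.08,0,0,0,0],[0,0,0.18,0,0,0,0],[0,0,0.26,0,0,0,0],[0,0,0.29,0,0,0,0],[0,0,0.29,0,0,0,0],[0,0,0.29,0,0,0,0],[0,0,0.29,0,0,0,0.6],[0,0,0.29,0,0,0,0.6]]]'
python3 -m jog '[[[0,0,0,0,0,0,0.6],[0,0,-0.05,0,0,0,0.6],[0,0,-0.2,0,0,0,0.6],[0,0,-0.4,0,0,0,0.6],[0,0,-0.6,0,0,0,0.6],[0,0,-0.8,0,0,0,0.6],[0,0,-0.8,0,0,0,0.8],[0,0,-0.8,0,0,0,0.8]]]'
python3 -m jog '[[[0.2,0.05,0,0,0,0,0.8],[0.4,0.11,0,0,0,0,0.8],[0.6,0.17,0,0,0,0,0.8],[0.75,0.22,0,0,0,0,0.8],[0.86,0.25,0,0,0,0,0.8],[0.86,0.25,0,0,0,0,0.8],[0.86,0.25,0,0,0,0,0.8],[0.86,0.25,0,0,0,0,0.8]]]'
python3 - <<'E'
from h import *
a=snap('side')['image'][230:420,130:360]; b=snap('wrist')['image']
a=cv2.resize(a,(400,330)); b=cv2.resize(b,(400,300)); o=np.zeros((330,800,3),np.uint8); o[:,:400]=a;o[:300,400:]=b
cv2.imwrite('pics/s8.png',o)
E
```

```text
clock: 29.8
position: [0.5593, -0.3631, 0.0125]
ee_rot: [[-1.0, 0.001, 0.001], [0.001, 1.0, -0.0], [-0.001, -0.0, -1.0]]
wrist_force: [0.2, -0.2, -0.8]
opening: 0.475
clock: 30.8
position: [0.5589, -0.3628, 0.2119]
ee_rot: [[-1.0, 0.001, -0.0], [0.001, 1.0, 0.0], [0.0, 0.0, -1.0]]
wrist_force: [0.5, 0.9, -0.4]
opening: 0.77
clock: 31.8
position: [0.3447, -0.3005, 0.2116]
ee_rot: [[-1.0, 0.0, -0.0], [0.0, 1.0, 0.0], [0.0, 0.0, -1.0]]
wrist_force: [0.1, 0.7, 0.6]
opening: 0.802
```

View pics/s8.png

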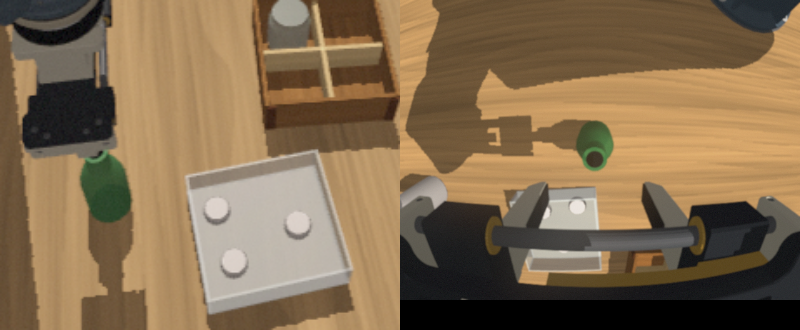

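The cap is in the box at (297,224) with its two neighbours undisturbed. The bottle mouth is laterally centred at (595,159).

```bash

python3 -m jog '[[[0.01,0,0.08,0,0,0,0.8],[0.01,0,0.2,0,0,0,0.8],[0.01,0,0.32,0,0,0,0.8],[0.01,0,0.41,0,0,0,0.8],[0.01,0,0.454,0,0,0,0.8],[0.01,0,0.454,0,0,0,0.8],[0.01,0,0.454,0,0,0,0.8],[0.01,0,0.454,0,0,0,0.8]]]'
python3 -m jog '[[[0,0,0,0,0,0,0],[0,0,0,0,0,0,0],[0,0,0,0,0,0,0],[0,0,0,0,0,0,0],[0,0,0,0,0,0,0],[0,0,0,0,0,0,0],[0,0,0,0,0,0,0],[0,0,0,0,0,0,0]]]'
python3 -m jog '[[[0,0,-0.02,0,0,0,0],[0,0,-0.06,0,0,0,0],[0,0,-0.12,0,0,0,0],[0,0,-0.2,0,0,0,0],[0,0,-0.28,0,0,0,0],[0,0,-0.35,0,0,0,0],[0,0,-0.39,0,0,0,0],[0,0,-0.4,0,0,0,0]]]'
```

```text
clock: 32.9
position: [0.342, -0.3007, 0.0992]
ee_rot: [[-1.0, 0.0, 0.001], [0.0, 1.0, -0.001], [-0.001, -0.001, -1.0]]
wrist_force: [0.3, 0.3, 0.4]
opening: 0.798
clock: 33.9
position: [0.3416, -0.3003, 0.0984]
ee_rot: [[-1.0, 0.001, -0.0], [0.001, 1.0, 0.0], [0.0, 0.0, -1.0]]
wrist_force: [-0.6, -0.1, -0.6]
opening: 0.286
clock: 34.9
position: [0.3418, -0.3005, 0.1992]
ee_rot: [[-1.0, 0.001, 0.001], [0.001, 1.0, -0.001], [-0.001, -0.001, -1.0]]
wrist_force: [-0.5, 0.1, -1.7]
opening: 0.29
```

```bash

python3 -m jog '[[[-0.02,0.01,0,0,0,0,0],[-0.06,0.03,0,0,0,0,0],[-0.12,0.06,0,0,0,0,0],[-0.2,0.095,0,0,0,0,0],[-0.28,0.13,0,0,0,0,0],[-0.36,0.17,0,0,0,0,0],[-0.44,0.205,0,0,0,0,0],[-0.52,0.245,0,0,0,0,0]]]'
python3 -m jog '[[[-0.08,0.037,0,0,0,0,0],[-0.16,0.075,0,0,0,0,0],[-0.24,0.112,0,0,0,0,0],[-0.32,0.15,0,0,0,0,0],[-0.38,0.178,0,0,0,0,0],[-0.425,0.2,0,0,0,0,0],[-0.45,0.21,0,0,0,0,0],[-0.457,0.213,0,0,0,0,0]]]'
python3 -m jog '[[[0,0,0,0,0,0,0],[0,0,0,0,0,0,0],[0,0,0,0,0,0,0],[0,0,0.02,0,0,0,0],[0,0,0.04,0,0,0,0],[0,0,0.06,0,0,0,0],[0,0,0.08,0,0,0,0],[0,0,0.08,0,0,0,0]]]'
python3 - <<'E'
from h import *
a=snap('side')['image'][200:330,220:380]; b=snap('wrist')['image']
a=cv2.resize(a,(440,358)); b=cv2.resize(b,(360,270)); o=np.zeros((360,800,3),np.uint8); o[:358,:440]=a;o[:270,440:]=b
cv2.imwrite('pics/s9.png',o)
E
```

```text
clock: 35.9
position: [0.4731, -0.2384, 0.1983]
ee_rot: [[-1.0, 0.0, -0.0], [0.0, 1.0, 0.0], [0.0, 0.0, -1.0]]
wrist_force: [-0.2, -0.3, -1.9]
opening: 0.289
clock: 36.9
position: [0.5861, -0.186, 0.1984]
ee_rot: [[-1.0, 0.001, -0.0], [0.001, 1.0, -0.0], [0.0, -0.0, -1.0]]
wrist_force: [-0.3, 0.6, -1.9]
opening: 0.289
clock: 37.9
position: [0.5858, -0.1859, 0.178]
ee_rot: [[-1.0, 0.001, -0.001], [0.001, 1.0, 0.0], [0.001, 0.0, -1.0]]
wrist_force: [0.6, 0.3, -0.7]
opening: 0.283
```

View pics/s9.png

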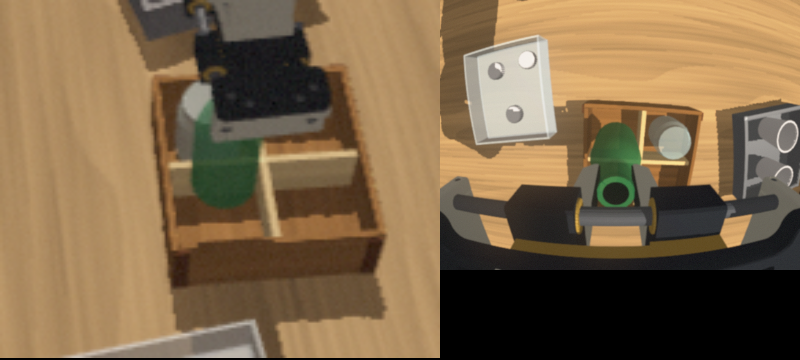

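```bash
python3 - <<'E'
from h import *
for n in('side','scene'):
    c=snap(n); P=cloud(c); i=c['image'].astype(int); m=(i[...,1]>i[...,2]*1.25)&(i[...,1]>i[...,0]*1.15)&(i[...,1]>35)
    q=P[m]; q=q[np.hypot(q[:,0]-.586,q[:,1]+.186)<.06]
    for z in np.arange(.06,.2,.015):
        s=q[abs(q[:,2]-z)<.0075]
        if len(s)>8:
            # circle fit with known radius .026 for body
            from scipy.optimize import least_squares
            r=least_squares(lambda p:np.hypot(*(s[:,:2]-p).T)-.026,[.586,-.186],loss='soft_l1',f_scale=.003)
            print(n,round(z,3),len(s),np.median(s,0).round(4),r.x.round(4))
E
```

```text
side 0.09 66 [ 0.5807 -0.2087  0.0935] [ 0.5888 -0.1858]
side 0.105 89 [ 0.5805 -0.2085  0.1056] [ 0.589  -0.1857]
side 0.12 88 [ 0.5802 -0.2091  0.1202] [ 0.5889 -0.1858]
side 0.135 95 [ 0.5807 -0.2086  0.1356] [ 0.589  -0.1858]
side 0.15 120 [ 0.5806 -0.2076  0.1519] [ 0.5891 -0.1854]
side 0.165 98 [ 0.5778 -0.2046  0.1629] [ 0.5916 -0.1833]
side 0.18 13 [ 0.572  -0.1819  0.1748] [ 0.5966 -0.1915]
scene 0.165 10 [ 0.5833 -0.1655  0.1703] [ 0.5896 -0.1896]
```

The bottle hangs upright, with its axis vertical at (0.589,-0.186) in every slice. I lower it gently.

```bash

python3 -m jog '[[[0,0,0.03,0,0,0,0],[0,0,0.08,0,0,0,0],[0,0,0.13,0,0,0,0],[0,0,0.18,0,0,0,0],[0,0,0.22,0,0,0,0],[0,0,0.25,0,0,0,0],[0,0,0.27,0,0,0,0],[0,0,0.275,0,0,0,0]]]'
python3 -m jog '[[[0,0,0.005,0,0,0,0],[0,0,0.01,0,0,0,0],[0,0,0.014,0,0,0,0],[0,0,0.018,0,0,0,0],[0,0,0.018,0,0,0,0],[0,0,0.018,0,0,0,0],[0,0,0.018,0,0,0,0],[0,0,0.018,0,0,0,0]]]'
```

```text
clock: 39.1
position: [0.586, -0.186, 0.1096]
ee_rot: [[-1.0, 0.001, -0.0], [0.001, 1.0, 0.0], [0.0, 0.0, -1.0]]
wrist_force: [0.1, 0.4, -1.7]
opening: 0.286
clock: 40.1
position: [0.586, -0.186, 0.1053]
ee_rot: [[-1.0, 0.001, -0.0], [0.001, 1.0, 0.0], [0.0, 0.0, -1.0]]
wrist_force: [0.5, 0.3, -1.9]
opening: 0.287
```

```bash

python3 -m jog '[[[0,0,0.002,0,0,0,0],[0,0,0.004,0,0,0,0],[0,0,0.006,0,0,0,0],[0,0,0.006,0,0,0,0],[0,0,0.006,0,0,0,0],[0,0,0.006,0,0,0,0],[0,0,0.006,0,0,0,0],[0,0,0.006,0,0,0,0]]]'
```

```text
clock: 41.1
position: [0.5862, -0.1861, 0.1044]
ee_rot: [[-1.0, 0.001, 0.001], [0.001, 1.0, -0.0], [-0.001, -0.0, -1.0]]
wrist_force: [-1.8, 0.1, 4.7]
opening: 0.288
```

The force reversed to +4.7 N, so the bottle is on the cell floor. I release it and rise.

```bash

python3 -m jog '[[[0,0,0,0,0,0,0.6],[0,0,0,0,0,0,0.6],[0,0,0,0,0,0,0.6],[0,0,0,0,0,0,0.6],[0,0,0,0,0,0,0.6],[0,0,0,0,0,0,0.6],[0,0,-0.06,0,0,0,0.6],[0,0,-0.16,0,0,0,0.6]]]'
python3 -m jog '[[[0,0,-0.15,0,0,0,0.6],[0,0,-0.35,0,0,0,0.6],[0,0,-0.55,0,0,0,0.6],[0.2,0,-0.6,0,0,0,0.6],[0.4,0,-0.6,0,0,0,0.6],[0.6,0,-0.6,0,0,0,0.6],[0.8,0,-0.6,0,0,0,0.6],[0.9,0,-0.6,0,0,0,0.6]]]'
python3 - <<'E'
from h import *
cs={n:snap(n) for n in('scene','side')}
a=cs['side']['image']; b=cs['scene']['image']
o=np.hstack([cv2.resize(a[80:420,150:390],(400,567)),cv2.resize(b[100:340,185:440],(400,376))[:376].copy() if 0 else cv2.copyMakeBorder(cv2.resize(b[100:340,185:440],(400,376)),0,191,0,0,cv2.BORDER_CONSTANT)])
cv2.imwrite('pics/s10.png',o)
T=dict(bottle=(.587,-.186,.141,.02),yog=(.669,.134,.072,.04),lid=(.528,.374,.014,.032),can=(.455,.374,.032,.032),cap=(.559,-.363,.018,.022))
for n,c in cs.items():
    P=cloud(c).reshape(-1,3)
    for k,(x,y,h,r) in T.items():
        q=P[(np.hypot(P[:,0]-x,P[:,1]-y)<r)&(abs(P[:,2]-h)<.012)]
        if len(q)>8: print(n,k,len(q),np.median(q,0).round(4),'exp top',h,'spread z',np.percentile(q[:,2],[10,90]).round(4))
E
```

```text
clock: 42.1
position: [0.5858, -0.1859, 0.1446]
ee_rot: [[-1.0, 0.001, -0.001], [0.001, 1.0, 0.0], [0.001, 0.0, -1.0]]
wrist_force: [0.3, -0.1, -0.0]
opening: 0.6
clock: 43.1
position: [0.3591, -0.1856, 0.2948]
ee_rot: [[-1.0, 0.001, 0.001], [0.001, 1.0, -0.001], [-0.001, -0.001, -1.0]]
wrist_force: [0.8, -0.7, -0.5]
opening: 0.597
scene bottle 69 [ 0.5875 -0.1788  0.1404] exp top 0.141 spread z [0.1307 0.1429]
scene yog 169 [0.6663 0.1331 0.069 ] exp top 0.072 spread z [0.0619 0.0728]
scene lid 448 [0.5322 0.3771 0.0126] exp top 0.014 spread z [0.0054 0.0152]
scene can 347 [0.4569 0.3783 0.0295] exp top 0.032 spread z [0.024  0.0322]
scene cap 53 [ 0.5613 -0.3557  0.0161] exp top 0.018 spread z [0.0091 0.0194]
side bottle 151 [ 0.5879 -0.1904  0.1418] exp top 0.141 spread z [0.1356 0.1436]
side yog 185 [0.6711 0.1386 0.0688] exp top 0.072 spread z [0.062  0.0739]
side lid 239 [0.5282 0.366  0.0137] exp top 0.014 spread z [0.0058 0.0169]
side can 209 [0.4577 0.368  0.0308] exp top 0.032 spread z [0.0249 0.0336]
side cap 210 [ 0.5591 -0.3656  0.0182] exp top 0.018 spread z [0.0107 0.0205]
```

View pics/s10.png

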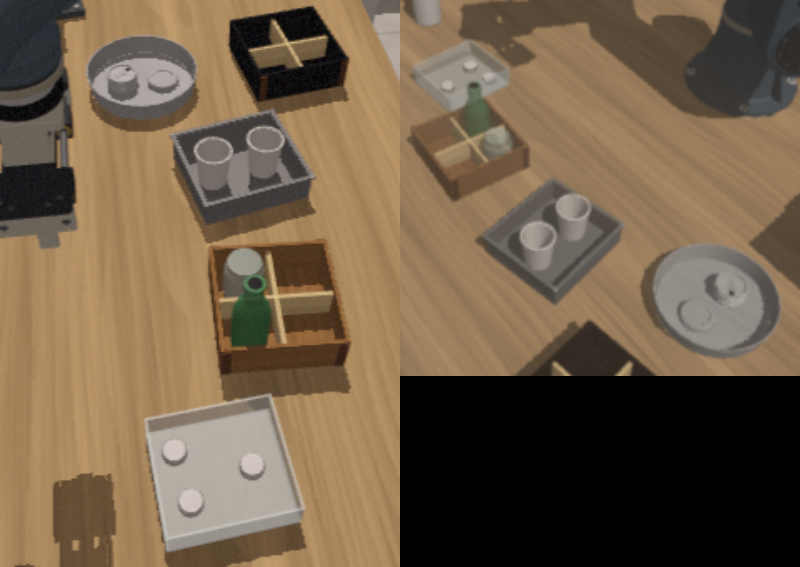

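All five are in place: bottle (252,315), yogurt (265,150), can (123,80), lid (163,78), cap (252,465). The arm is clear. I let it settle and then hand in.

```bash

python3 -m jog '[[[0,0,0,0,0,0,0.6],[0,0,0,0,0,0,0.6],[0,0,0,0,0,0,0.6],[0,0,0,0,0,0,0.6],[0,0,0,0,0,0,0.6],[0,0,0,0,0,0,0.6],[0,0,0,0,0,0,0.6],[0,0,0,0,0,0,0.6]]]'
python3 -c "
from cell import job
print(job.job_done())"
```

```text
clock: 44.2
position: [0.361, -0.1859, 0.2937]
ee_rot: [[-1.0, 0.001, -0.0], [0.001, 1.0, 0.0], [0.0, 0.0, -1.0]]
wrist_force: [-0.8, -0.1, -0.2]
opening: 0.6
the job is handed in; nothing more can be done
None
```

All five empties are sorted, and I handed the job in at about 44 s of the 136 s allowed; it gives no verdict.

- **Bottle:** it stands upright in a free cell of the brown crate. I lowered it until the wrist force reversed to about +5 N, then released it.
- **Yogurt cup:** it stands upright in the free half of the tub, beside the other cup.
- **Lid and crushed can:** they lie flat, side by side on the pan floor.
- **Cap:** it is in the free half of the clear box with the two others.

**Last checks:** the final side and scene pictures show every item in place, with the arm clear of everything. The measured tops are within about 3 mm of the expected heights. The two cameras differed by up to about 12 mm in the position of single items, because each sees only one side. No check failed.

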